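Slide the tall bottle under the rain-water tap

TASK

With the fingertips, push the empty jar that stands in front of the tap 10 cm or more off to one side of the tap's line, then slide the tall bottle across the table, pushing only on the lower half of its body, until its mouth is straight under the spout, ready to be filled. Both stay standing upright on the table the whole way, are never picked up or taken between the fingers, and must not knock against each other; leave the other small things where they are.

Things in the scene. Friction and masses are not known exactly. Their poses are not given: they have to be found in the camera images.
- bottle: tall open green glass bottle, 215 mm high, 0.35 to 0.57 kg, free to slide on the table; round, body 72 mm across up to 120 mm height (foot 66 mm), then a shoulder and a 43 to 45 mm neck. Origin at the centre of its underside, z up along its axis. Pushed higher than about 45 mm above the table it may tip instead of sliding
- bottle_top: the upper half of the bottle (everything above 110 mm height), rigidly one with it; origin on the bottle's axis 110 mm above its underside. It must not be touched by the hand
- bottle_mouth (a point): centre of the bottle's open mouth (37 mm wide), on its axis 215 mm above its underside
- jar: empty lidless clear glass jar standing in front of the tap, between it and the bottle; round, 76 mm across up to 82 mm height, 65 mm neck, 115 mm high, 0.19 to 0.31 kg. Origin at the centre of its underside
- jug: white 10-litre rain-water jug (200 mm from front to back, 280 mm wide, 190 mm high) fixed on a low white plastic stool (240 x 320 mm top, 220 mm high; its legs reach 130 mm from the centre towards the front); both immovable, 450 mm high in all. Origin on the table under the stool's centre; its -x axis points out of the front, the way the tap points; the tap's line is its x axis, and its y axis is square to that line
- spout (a point): centre of the outlet of the brass tap, which opens downwards 230 mm above the table (15 mm above the bottle's mouth); it lies on the jug's -x axis, 205 mm from its origin and 85 mm out from the jug's face. The spout is 19 mm wide; the tap above it reaches 36 mm higher with its lever
- lid_a: one of two steel twist lids of the jar, 72 mm across, 13 mm high, lying flat; origin under its centre. Bystander
- lid_b: the other steel twist lid, same size; origin under its centre. Bystander
- latch: a loose steel toggle latch, about 85 x 26 x 15 mm, lying flat; origin under its base plate. Bystander
- rose: sprinkler rose of a watering can, blue plastic, standing on its 74 mm wide face, 74 mm high; origin under its centre. Bystander
- flowerpot: empty glazed ceramic flowerpot, 122 mm wide at the rim, 110 mm high; origin under its centre. Bystander
- trowel: hand trowel lying flat, about 320 mm long, 70 mm wide, 30 mm high; its x axis runs from the wooden handle to the blade. Bystander

How it is judged:
By the outcome, as a careful person would: the job done as asked, in the order asked, and still so for the second after the job is handed in, with the robot touching nothing.
It also fails if it takes over 69 s, if anything falls off the work surface, if the arm or the gripper's body presses on something with over 40 N, if the wrist force passes 120 N, or if a joint passes its speed limit or range.

ROBOT

A 6-joint arm with a two-finger parallel gripper is mounted at the origin on the work surface. World frame = base frame: x ahead of the robot, y to its left, z up, the work surface at z = 0. Lengths are in mm, angles in rad, forces in N, time in s.
With the tool pointing down it reaches from about 350 to 975 mm from the base axis. Payload 7.1 kg.
Tool frame: the origin (TCP) lies at the very end of the fingers, on their centre line; the grasp point (between the pads) lies r.grasp_offset behind it (r.grasp_offset is the distance from the TCP to the grasp point, in mm); z points along the fingers, x is the direction in which the jaws open and shut, and the axes are right-handed (so a half turn about z gives the same grasp; the last joint's range is limited). The gripper opens to 88 mm and grips with 3 to 60 N. Pads are 20 mm wide; open, the fingers measure 115 mm over their backs; the gripper's body (75 mm by 178 mm) begins 61 mm behind the grasp point.
Start: joints at [-1.216, 0.423, 1.63, -0, 1.089, -0.019], TCP at [228.238, -581.818, 222.675] pointing down, gripper open.
Joint ranges: [-3, 3], [-0.9, 2.11], [0.09, 2.58], [-1.31, 4.45], [0.11, 2.69], [-2.54, 2.54]. Speed limits (rad/s): [2.39, 2.39, 3.01, 3.14, 3.14, 3.14].

INTERFACE

Orientations are given as a 3x3 rotation matrix whose columns are the frame's x, y, z axes.
In Python, from rig import r gives the robot as it stands.
- The arm moves only by the tool jog_arm, never from a script. Its argument "motion" is a list of rows, each a list of 3 entries, a list of its own where there are three numbers: the shift along the tool's x, y, z in m, then the turn, a rotation vector about the tool's x, y, z in degrees, then the finger opening in m, from 0 to 0.0878. A call has 1 to 20 rows; each row is the pose to reach, as a shift and turn from the pose commanded when the call began, along the tool's axes at that moment; what a row does not reach only later rows make up. A row lasts 1/10 s, in which the tool goes at most 50 mm and 8.59 degrees, less where a joint would pass 70% of its speed; a pose out of reach is approached as far as the arm can. A call with a gripper value outside its range is refused whole. The fingers move at their own pace and stop on an object; "force" is the grip in N (left out, the last holds). Time passes only in rows, so rows that repeat a pose let the fingers close. It gives the time, the measured TCP pose, the force and the opening at its end, in the units of the state.
- r.get_state(): the state, without advancing time (a new reading comes with each control period).
- r.snapshot(name): name is "side" or "top"; returns the picture (420x560x3 uint8, blue, green, red); there is no depth.
- r.calibration(name): a dict with "fx", "fy", "cx", "cy" (pixels), "extrinsics" (4x4, takes a point from world to camera coordinates). Camera axes: x right, y down, z forward; pixel columns grow to the right and rows downward; lengths in mm; the calibration is good to about 2 mm. A picture is of the moment at which its call begins. calibration takes no time and is no camera call.
- r.finish_job(): hands the job in, once; it reports no verdict.
The state is a dict: "time_s": time; "joints": joint angles; "joint_velocities": joint speeds; "joint_torque": joint torques, N m; "eef_pos": TCP position; "eef_rot": TCP orientation; "wrist_force": force on the tool from outside, world axes, zero at the start; "wrist_torque": the same for the moment, N m; "finger_gap": opening from 0.0 (shut) to 1.0 (fully open).
Only numpy, scipy, OpenCV 4.12 (cv2) and the standard library are available. Lean on these libraries where they do the work, as an engineer would, in place of code of your own. Each camera call takes 0.05 s, during which the arm holds its last target. There are 200 camera calls.

## Working session

There is one attempt and no reset: what is moved stays moved. The work goes in short steps, Python scripts to look and compute and a tool call to move; the robot and the scene stay as the last step left them, time stands still between calls to the robot, and variables do not carry over. Pictures are saved under pics/ and viewed, about 8 in all and at most 12, crops included, and the job is handed in when it is done.

Besides the shell and the picture viewer there is one more tool, called after "Emit:" as name([rows], argument=value, ...), one row to a line, values as JSON. jog_arm: Moves the arm, as the interface text tells. Its arguments: {"type":"object","properties":{"motion":{"type":"array","items":{"type":"array"}},"force":{"type":"number"}},"required":["motion"]}

```bash
mkdir -p pics; ls; python3 - <<'E'
from rig import r
import cv2,numpy as np
s=r.get_state();print(s['time_s'],s['eef_pos'],np.round(s['eef_rot'],3).tolist(),s['finger_gap'],r.grasp_offset)
for n in("side","top"):
    cv2.imwrite(f"pics/{n}0.png",r.snapshot(n));c=r.calibration(n);print(n,c['fx'],c['cx'],c['cy'],np.round(c['extrinsics'],3).tolist())
E
```

```text
pics
0.0 [ 228.05957458 -581.32179157  221.92167877] [[0.365, -0.931, -0.001], [-0.931, -0.365, 0.001], [-0.002, -0.0, -1.0]] 0.999985527123763 18.700000000000003
side 389.56752913960787 276.224382481859 213.54006344400779 [[-0.985, -0.169, 0.012, 570.935], [-0.119, 0.635, -0.763, 160.762], [0.121, -0.754, -0.646, 957.129], [0.0, 0.0, 0.0, 1.0]]
top 399.4056073705314 281.41700912744136 206.57635773948596 [[0.024, -0.999, 0.024, -15.983], [-0.996, -0.026, -0.085, 595.585], [0.086, -0.022, -0.996, 1045.646], [0.0, 0.0, 0.0, 1.0]]
```

View pics/top0.png

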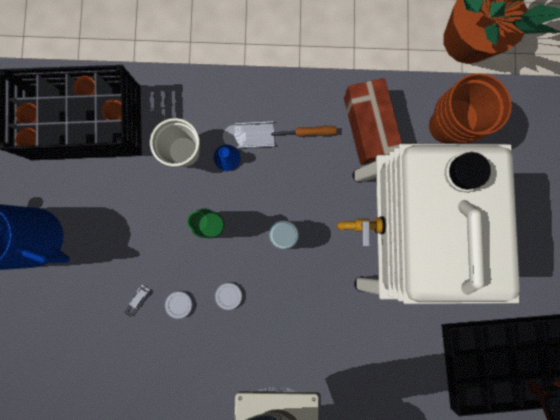

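View pics/side0.png

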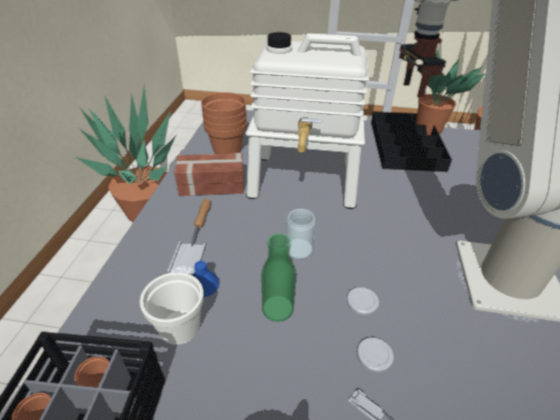

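Top view: the bottle is at about (206,223), the jar at (284,235), the tap outlet at about (342,226) pointing left (world +y), and the lids at (179,305) and (229,297). Next I'll zoom in for accurate pixels.

```bash
cat > h.py <<'E'
import numpy as np,cv2
from rig import r
C={n:r.calibration(n) for n in("side","top")}
def ray(n,p):
    c=C[n];E=np.array(c['extrinsics']);R=E[:3,:3]
    d=R.T@np.array([(p[0]-c['cx'])/c['fx'],(p[1]-c['cy'])/c['fy'],1]);return -R.T@E[:3,3],d
def at(n,p,z):
    o,d=ray(n,p);return o+d*(z-o[2])/d[2]
def proj(n,P):
    c=C[n];E=np.array(c['extrinsics']);q=E[:3,:3]@np.array(P,float)+E[:3,3]
    return np.array([c['fx']*q[0]/q[2]+c['cx'],c['fy']*q[1]/q[2]+c['cy']])
def tri(ps,pt):
    (a,d),(b,e)=ray("side",ps),ray("top",pt)
    s=np.linalg.lstsq(np.c_[d,-e],b-a,rcond=None)[0];return (a+s[0]*d+b+s[1]*e)/2
E
python3 - <<'E'
from h import *
t=cv2.imread("pics/top0.png");s=cv2.imread("pics/side0.png")
f=lambda im,x,y,w,h,k:cv2.resize(im[y:y+h,x:x+w],None,fx=k,fy=k,interpolation=cv2.INTER_CUBIC)
a=f(t,180,200,200,60,4)
b=f(s,250,110,80,75,4)
c=f(s,250,205,80,120,3)
o=np.zeros((600,800,3),np.uint8);o[:240]=a;o[240:540,:320]=b;o[240:600,330:570]=c
cv2.imwrite("pics/z0.png",o)
print(ray("top",(0,0))[0],ray("side",(0,0))[0])
E
```

```text
[ 503.77360152   22.69335131 1092.72608263] [465.43472701 716.03350432 733.87563537]
```

View pics/z0.png

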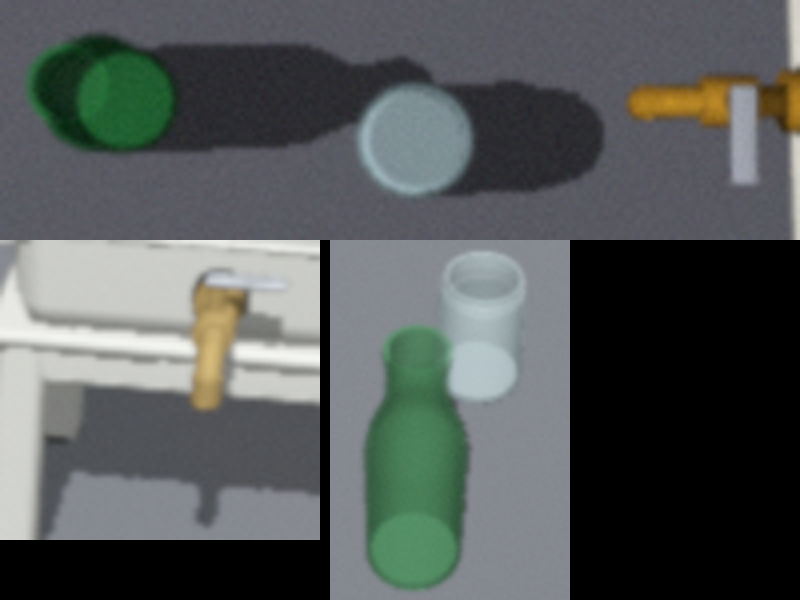

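```bash
python3 - <<'E'
from h import *
np.set_printoptions(precision=1,suppress=True)
T=lambda u,v:(180+u/4-.4,200+v/4-.4)
S=lambda u,v:(250+(u-330)/3-.3,205+(v-240)/3-.3)
print("bottle foot",at("top",T(125,102),3),at("side",S(413,550),3))
print("mouth side",at("side",S(418,349),215), "top left edge",at("top",T(28,88),215))
print("jar foot",at("side",S(482,371),3),"top",at("top",T(415,139),82),at("top",T(415,139),0),"mouth",at("side",S(483,282),115))
Sp=lambda u,v:(250+u/4-.4,110+(v-240)/4-.4)
print("spout side tip",at("side",Sp(206,404),230),"L",at("side",Sp(191,402),230),"R",at("side",Sp(221,402),230))
for z in(230,245):print("top tip edge",at("top",T(629,103),z),at("top",T(700,103),z))
t=cv2.imread("pics/top0.png");s=cv2.imread("pics/side0.png")
# white jug mask in top
m=((t.min(2)>150)).astype(np.uint8);m[:,:370]=0;m[:140]=0
cs,_=cv2.findContours(m,0,2);c=max(cs,key=cv2.contourArea);print(cv2.minAreaRect(c))
for n,p in dict(lidA=(179,305),lidB=(229,297),latch=(138,299),leg1=(367,173),leg2=(369,285)).items():print(n,at("top",p,10))
for n,p in dict(legL=(253,199),legR=(351,207)).items():print(n,at("side",p,0))
print("rose",at("top",(227,158),60),"trowel",at("top",(338,131),20),at("top",(228,134),10),"pot",at("top",(175,142),110))
E
```

```text
bottle foot [542.3 188.9   3. ] [544.4 188.1   3. ]
mouth side [544.1 189.4 215. ] top left edge [541.1 209.6 215. ]
jar foot [516.5  -8.8   3. ] top [520.7  -6.4  82. ] [522.   -8.8   0. ] mouth [520.2   2.  115. ]
spout side tip [ 540.5 -121.4  230. ] L [ 550. -122.  230.] R [ 531.6 -125.5  230. ]
top tip edge [ 540.5 -117.7  230. ] [ 541.4 -156.3  230. ]
top tip edge [ 539.8 -115.2  245. ] [ 540.8 -153.2  245. ]
((444.7122497558594, 223.59530639648438), (162.77542114257812, 140.41983032226562), 87.61405944824219)
lidA [328.5 263.6  10. ]
lidB [352.  132.3  10. ]
latch [341.9 372.1  10. ]
leg1 [ 696.1 -235.1   10. ]
leg2 [ 391.6 -242.2   10. ]
legL [ 684.7 -195.     0. ]
legR [ 389.  -211.2    0. ]
rose [716.6 145.   60. ] trowel [ 808.9 -151.9   20. ] [794.  150.5  10. ] pot [742.9 269.4 110. ]
```

Estimates: bottle (543,188), jar (519,-7), spout (540,-126), and the tap's line runs roughly along world y. The plan is to push the jar toward -x to about x = 385. Then I push the bottle along -y, cradled against two slightly open fingertips, with the tool tilted back.

```bash
cat >> h.py <<'E'
from scipy.spatial.transform import Rotation as Ro
def goal(yaw,tilt): # yaw: heading of tool x in world (deg); tool y is push direction; tilt leans body back
    x=np.array([np.cos(np.radians(yaw)),np.sin(np.radians(yaw)),0]);z=np.array([0,0,-1.])
    return np.c_[x,np.cross(z,x),z]@Ro.from_euler('x',-tilt,degrees=True).as_matrix()
def delta(p,R,p0=None,R0=None):
    s=r.get_state();p0=s['eef_pos'] if p0 is None else p0;R0=np.array(s['eef_rot']) if R0 is None else R0
    print("shift m",np.round(R0.T@(np.array(p)-p0)/1000,4),"rot",np.round(Ro.from_matrix(R0.T@R).as_rotvec(degrees=True),2))
E
python3 - <<'E'
from h import *
delta((228,-581,520),goal(-68.6,0))
delta((600,-7,520),goal(-90,0))
E
```

```text
shift m [-8.00e-04 -1.00e-04 -2.98e-01] rot [-0.    0.08  0.02]
shift m [-0.3993 -0.556  -0.2975] rot [1.000e-02 8.000e-02 2.142e+01]
```

Emit:
jog_arm([
  [[0,0,-0.3],[0,0,0],0.03],
  [[0,0,-0.3],[0,0,0],0.03],
  [[0,0,-0.3],[0,0,0],0.03],
  [[0,0,-0.3],[0,0,0],0.03],
  [[0,0,-0.3],[0,0,0],0.03],
  [[0,0,-0.3],[0,0,0],0.03],
  [[0,0,-0.3],[0,0,0],0.03],
  [[0,0,-0.3],[0,0,0],0.03],
])

```text
time_s: 0.9
eef_pos: [228.3, -581.9, 523.4]
eef_rot: [[0.365, -0.931, 0.001], [-0.931, -0.365, -0.002], [0.002, 0.0, -1.0]]
wrist_force: [-0.5, 0.5, -0.3]
finger_gap: 0.348
```

Emit:
jog_arm([
  [[-0.4,-0.556,0],[0,0,21.4],0.03],
  [[-0.4,-0.556,0],[0,0,21.4],0.03],
  [[-0.4,-0.556,0],[0,0,21.4],0.03],
  [[-0.4,-0.556,0],[0,0,21.4],0.03],
  [[-0.4,-0.556,0],[0,0,21.4],0.03],
  [[-0.4,-0.556,0],[0,0,21.4],0.03],
  [[-0.4,-0.556,0],[0,0,21.4],0.03],
  [[-0.4,-0.556,0],[0,0,21.4],0.03],
  [[-0.4,-0.556,0],[0,0,21.4],0.03],
  [[-0.4,-0.556,0],[0,0,21.4],0.03],
  [[-0.4,-0.556,0],[0,0,21.4],0.03],
  [[-0.4,-0.556,0],[0,0,21.4],0.03],
  [[-0.4,-0.556,0],[0,0,21.4],0.03],
  [[-0.4,-0.556,0],[0,0,21.4],0.03],
  [[-0.4,-0.556,0],[0,0,21.4],0.03],
  [[-0.4,-0.556,0],[0,0,21.4],0.03],
  [[-0.4,-0.556,0],[0,0,21.4],0.03],
])

```text
time_s: 2.6
eef_pos: [599.1, -7.3, 521.4]
eef_rot: [[-0.0, -1.0, -0.002], [-1.0, 0.0, -0.0], [0.0, 0.002, -1.0]]
wrist_force: [-0.7, 0.4, 0.5]
finger_gap: 0.343
```

```bash
python3 - <<'E'
from h import *
delta((610,-8,200),goal(-90,25))
E
```

```text
shift m [ 0.0006 -0.0117  0.3214] rot [-2.487e+01 -1.000e-02 -3.000e-02]
```

Emit:
jog_arm([
  [[0,-0.012,0.32],[-8,0,0],0.03],
  [[0,-0.012,0.32],[-16,0,0],0.03],
  [[0,-0.012,0.32],[-25,0,0],0.03],
  [[0,-0.012,0.32],[-25,0,0],0.03],
  [[0,-0.012,0.32],[-25,0,0],0.03],
  [[0,-0.012,0.32],[-25,0,0],0.03],
  [[0,-0.012,0.32],[-25,0,0],0.03],
  [[0,-0.012,0.32],[-25,0,0],0.03],
  [[0,-0.012,0.32],[-25,0,0],0.03],
  [[0,-0.012,0.32],[-25,0,0],0.03],
])

```text
time_s: 3.6
eef_pos: [612.8, -7.1, 205.0]
eef_rot: [[-0.001, -0.908, -0.419], [-1.0, 0.001, 0.0], [0.0, 0.419, -0.908]]
wrist_force: [-0.4, -0.6, 0.8]
finger_gap: 0.341
```

```bash
python3 - <<'E'
from h import *
delta((610,-8,30),goal(-90,25))
s=r.get_state();print(s['joints'])
E
```

```text
shift m [ 0.0009 -0.0708  0.16  ] rot [-0.21  0.01 -0.04]
[-0.02569257  0.64221437  1.37005082 -0.01056433  1.56194763  1.54818507]
```

Emit:
jog_arm([
  [[0.001,-0.035,0.08],[0,0,0],0.03],
  [[0.001,-0.071,0.16],[0,0,0],0.03],
  [[0.001,-0.071,0.16],[0,0,0],0.03],
  [[0.001,-0.071,0.16],[0,0,0],0.03],
  [[0.001,-0.071,0.16],[0,0,0],0.03],
  [[0.001,-0.071,0.16],[0,0,0],0.03],
])

```text
time_s: 4.2
eef_pos: [609.9, -7.6, 29.5]
eef_rot: [[0.0, -0.907, -0.42], [-1.0, -0.0, -0.0], [0.0, 0.42, -0.907]]
wrist_force: [-0.0, -0.5, 0.9]
finger_gap: 0.342
```

```bash
python3 - <<'E'
from h import *
print(r.get_state()['eef_pos']);delta((570,-8,30),goal(-90,25));delta((429,-8,30),goal(-90,25))
o=np.hstack([r.snapshot("top")[100:400,100:400],r.snapshot("side")[100:400,150:450]]);cv2.imwrite("pics/a1.png",o)
E
```

```text
[609.86885533  -7.55761684  29.52078189]
shift m [0.0004 0.0364 0.0163] rot [-0.14 -0.01  0.01]
shift m [0.0004 0.1643 0.0756] rot [-0.14 -0.01  0.01]
```

View pics/a1.png

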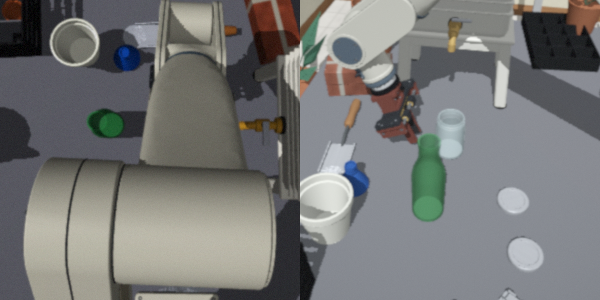

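The side view shows the fingers at crop (400,140), behind the jar at (450,130) and clear of the bottle. Now I push the jar.

Emit:
jog_arm([
  [[0,0.009,0.0042],[0,0,0],0.03],
  [[0,0.018,0.0084],[0,0,0],0.03],
  [[0,0.027,0.0126],[0,0,0],0.03],
  [[0,0.033,0.0151],[0,0,0],0.03],
  [[0,0.037,0.0172],[0,0,0],0.03],
  [[0,0.042,0.0193],[0,0,0],0.03],
  [[0,0.047,0.0218],[0,0,0],0.03],
  [[0,0.053,0.0244],[0,0,0],0.03],
  [[0,0.059,0.0273],[0,0,0],0.03],
  [[0,0.065,0.0302],[0,0,0],0.03],
  [[0,0.072,0.0332],[0,0,0],0.03],
  [[0,0.078,0.0361],[0,0,0],0.03],
  [[0,0.084,0.039],[0,0,0],0.03],
  [[0,0.091,0.042],[0,0,0],0.03],
  [[0,0.097,0.045],[0,0,0],0.03],
  [[0,0.103,0.0479],[0,0,0],0.03],
  [[0,0.11,0.0508],[0,0,0],0.03],
  [[0,0.116,0.0538],[0,0,0],0.03],
  [[0,0.121,0.0563],[0,0,0],0.03],
  [[0,0.127,0.0588],[0,0,0],0.03],
])

```text
time_s: 6.3
eef_pos: [468.3, -7.4, 28.0]
eef_rot: [[0.0, -0.906, -0.422], [-1.0, -0.0, -0.0], [-0.0, 0.422, -0.906]]
wrist_force: [1.1, 0.4, -1.7]
finger_gap: 0.343
```

Now the final 40 mm. After that I back off 60 mm and look.

Emit:
jog_arm([
  [[0,0.006,0.0029],[0,0,0],0.03],
  [[0,0.012,0.0056],[0,0,0],0.03],
  [[0,0.018,0.0082],[0,0,0],0.03],
  [[0,0.023,0.0107],[0,0,0],0.03],
  [[0,0.028,0.013],[0,0,0],0.03],
  [[0,0.032,0.0148],[0,0,0],0.03],
  [[0,0.035,0.0163],[0,0,0],0.03],
  [[0,0.036,0.0165],[0,0,0],0.03],
  [[0,0.036,0.0165],[0,0,0],0.03],
  [[0,0.03,0.014],[0,0,0],0.03],
  [[0,0.02,0.009],[0,0,0],0.03],
  [[0,0,0],[0,0,0],0.03],
  [[0,-0.02,-0.009],[0,0,0],0.03],
  [[0,-0.02,-0.009],[0,0,0],0.03],
])

```text
time_s: 7.7
eef_pos: [494.5, -7.5, 27.7]
eef_rot: [[0.0, -0.908, -0.419], [-1.0, -0.0, -0.0], [0.0, 0.419, -0.908]]
wrist_force: [0.6, -0.3, -0.3]
finger_gap: 0.341
```

```bash
python3 - <<'E'
from h import *
print(r.get_state()['eef_pos'])
cv2.imwrite("pics/a2.png",r.snapshot("side")[100:400,150:550])
delta((490,0,400),goal(-90,25))
delta((543,270,300),goal(0,30));
E
```

```text
[494.4543814   -7.51058911  27.71349725]
shift m [-0.0074  0.1589 -0.3368] rot [-0.08 -0.01  0.02]
shift m [-0.2774  0.0686 -0.2685] rot [ -3.99  41.5  -79.87]
```

View pics/a2.png

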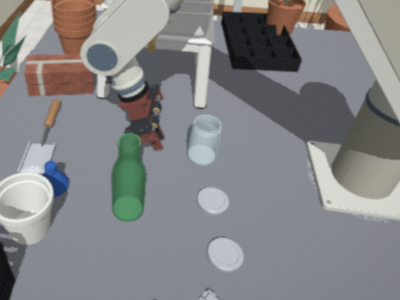

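The jar is upright at crop (203,150), clear of the lids. I raise the arm straight up, then swing it over behind the bottle.

Emit:
jog_arm([
  [[0,0.147,-0.318],[0,0,0],0.03],
  [[0,0.147,-0.318],[0,0,0],0.03],
  [[0,0.147,-0.318],[0,0,0],0.03],
  [[0,0.147,-0.318],[0,0,0],0.03],
  [[0,0.147,-0.318],[0,0,0],0.03],
  [[0,0.147,-0.318],[0,0,0],0.03],
  [[0,0.147,-0.318],[0,0,0],0.03],
  [[0,0.147,-0.318],[0,0,0],0.03],
  [[0,0.147,-0.318],[0,0,0],0.03],
  [[0,0.147,-0.318],[0,0,0],0.03],
])

```text
time_s: 8.75
eef_pos: [490.5, -7.4, 376.6]
eef_rot: [[0.0, -0.905, -0.425], [-1.0, -0.0, -0.0], [-0.0, 0.425, -0.905]]
wrist_force: [-0.2, -1.2, -0.3]
finger_gap: 0.342
```

```bash
python3 - <<'E'
from h import *
print(r.get_state()['eef_pos'],r.get_state()['time_s'])
delta((543,285,360),goal(0,30));
print("jar",at("side",(353,254.),3),at("side",(355.5,222.5),115))
E
```

```text
[490.50218067  -7.43420128 376.585412  ] 8.75
shift m [-0.2924 -0.0547 -0.0073] rot [ -3.8   41.69 -79.77]
jar [379.42666514 -13.25208287   3.        ] [388.8599573   -8.33666586 115.        ]
```

Emit:
jog_arm([
  [[-0.292,-0.055,-0.007],[-3.8,41.7,-79.8],0.03],
  [[-0.292,-0.055,-0.007],[-3.8,41.7,-79.8],0.03],
  [[-0.292,-0.055,-0.007],[-3.8,41.7,-79.8],0.03],
  [[-0.292,-0.055,-0.007],[-3.8,41.7,-79.8],0.03],
  [[-0.292,-0.055,-0.007],[-3.8,41.7,-79.8],0.03],
  [[-0.292,-0.055,-0.007],[-3.8,41.7,-79.8],0.03],
  [[-0.292,-0.055,-0.007],[-3.8,41.7,-79.8],0.03],
  [[-0.292,-0.055,-0.007],[-3.8,41.7,-79.8],0.03],
  [[-0.292,-0.055,-0.007],[-3.8,41.7,-79.8],0.03],
  [[-0.292,-0.055,-0.007],[-3.8,41.7,-79.8],0.03],
  [[-0.292,-0.055,-0.007],[-3.8,41.7,-79.8],0.03],
  [[-0.292,-0.055,-0.007],[-3.8,41.7,-79.8],0.03],
  [[-0.292,-0.055,-0.007],[-3.8,41.7,-79.8],0.03],
  [[-0.292,-0.055,-0.007],[-3.8,41.7,-79.8],0.03],
  [[-0.292,-0.055,-0.007],[-3.8,41.7,-79.8],0.03],
])

```text
time_s: 10.25
eef_pos: [544.7, 284.2, 360.6]
eef_rot: [[1.0, -0.002, 0.002], [-0.001, -0.866, -0.501], [0.002, 0.501, -0.866]]
wrist_force: [-0.4, 0.4, -0.6]
finger_gap: 0.34
```

```bash
python3 - <<'E'
from h import *
s=r.get_state();print(s['eef_pos'],s['time_s'],s['joints'])
delta((543,285,28),goal(0,30))
E
```

```text
[544.65919948 284.2298376  360.62568185] 10.25 [ 0.66204233  0.45292986  1.35673494 -0.40873344  1.6638461   0.69433284]
shift m [-0.0025 -0.1671  0.2876] rot [ 0.03 -0.09 -0.12]
```

Emit:
jog_arm([
  [[-0.001,-0.167,0.288],[0,0,0],0.03],
  [[-0.001,-0.167,0.288],[0,0,0],0.03],
  [[-0.001,-0.167,0.288],[0,0,0],0.03],
  [[-0.001,-0.167,0.288],[0,0,0],0.03],
  [[-0.001,-0.167,0.288],[0,0,0],0.03],
  [[-0.001,-0.167,0.288],[0,0,0],0.03],
  [[-0.001,-0.167,0.288],[0,0,0],0.03],
  [[-0.001,-0.167,0.288],[0,0,0],0.03],
  [[-0.001,-0.167,0.288],[0,0,0],0.03],
  [[-0.001,-0.167,0.288],[0,0,0],0.03],
])

```text
time_s: 11.25
eef_pos: [545.8, 286.0, 30.4]
eef_rot: [[1.0, -0.003, 0.005], [0.0, -0.867, -0.499], [0.006, 0.498, -0.867]]
wrist_force: [0.0, 0.2, 0.5]
finger_gap: 0.337
```

```bash
python3 - <<'E'
from h import *
s=r.get_state();print(s['eef_pos'],s['time_s'],s['wrist_force'])
delta((543,185,28),goal(0,30))
o=np.hstack([r.snapshot("top")[100:400,100:400],r.snapshot("side")[100:400,150:450]]);cv2.imwrite("pics/a3.png",o)
E
```

```text
[545.81537617 285.97886998  30.41306939] 11.25 [0.02770806 0.23958686 0.48838464]
shift m [-0.0029  0.0863  0.0524] rot [-0.1  -0.3  -0.16]
```

View pics/a3.png

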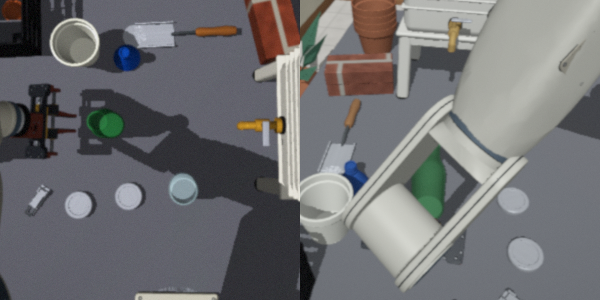

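Top view: the two fingers at crop (65,123) line up behind the bottle foot (110,124). The jar at (183,189) is well off the line. I start the push.

Emit:
jog_arm([
  [[-0.001,0.0087,0.005],[0,0,0],0.03],
  [[-0.002,0.0173,0.01],[0,0,0],0.03],
  [[-0.003,0.026,0.015],[0,0,0],0.03],
  [[-0.003,0.0347,0.02],[0,0,0],0.03],
  [[-0.003,0.0399,0.023],[0,0,0],0.03],
  [[-0.003,0.0442,0.0255],[0,0,0],0.03],
  [[-0.003,0.0477,0.0275],[0,0,0],0.03],
  [[-0.003,0.0511,0.0294],[0,0,0],0.03],
  [[-0.003,0.0546,0.0314],[0,0,0],0.03],
  [[-0.003,0.059,0.0339],[0,0,0],0.03],
  [[-0.003,0.0633,0.0364],[0,0,0],0.03],
  [[-0.003,0.0685,0.0394],[0,0,0],0.03],
  [[-0.003,0.0737,0.0424],[0,0,0],0.03],
  [[-0.003,0.0789,0.0454],[0,0,0],0.03],
  [[-0.003,0.085,0.0489],[0,0,0],0.03],
  [[-0.003,0.091,0.0524],[0,0,0],0.03],
  [[-0.003,0.0971,0.0559],[0,0,0],0.03],
  [[-0.003,0.1023,0.0589],[0,0,0],0.03],
  [[-0.003,0.1066,0.0614],[0,0,0],0.03],
  [[-0.003,0.1101,0.0634],[0,0,0],0.03],
])

```text
time_s: 13.35
eef_pos: [541.4, 157.6, 28.4]
eef_rot: [[1.0, -0.001, 0.003], [0.0, -0.866, -0.5], [0.003, 0.5, -0.866]]
wrist_force: [-0.0, 1.8, -0.9]
finger_gap: 0.343
```

```bash
cat > m.py <<'E'
from h import *
np.set_printoptions(precision=1,suppress=True)
def bottle(save=None):
    t=r.snapshot("top")
    h=cv2.cvtColor(t,cv2.COLOR_BGR2HSV)
    g=cv2.inRange(h,(45,120,30),(85,255,255));g[:180]=0
    cs,_=cv2.findContours(g,0,2);c=max(cs,key=cv2.contourArea);b=cv2.boundingRect(c)
    print("green box",b)
    m=cv2.inRange(h,(45,120,85),(85,255,255)) & g
    cs,_=cv2.findContours(m,0,2)
    if cs:
        c=max(cs,key=cv2.contourArea);e=cv2.fitEllipse(c);print("foot ellipse",e,at("top",e[0],3))
    if save:cv2.imwrite(save,cv2.resize(t[160:300,120:400],None,fx=2.8,fy=2.8,interpolation=2))
E
python3 - <<'E'
from m import *
s=r.get_state();print(s['eef_pos'],s['time_s'],s['wrist_force'],np.array(s['eef_rot'])[:,1:])
delta((541,42,28),goal(0,30))
bottle("pics/a4.png")
E
```

```text
[541.4 157.6  28.4] 13.35 [-0.   1.8 -0.9] [[-0.   0. ]
 [-0.9 -0.5]
 [ 0.5 -0.9]]
shift m [-0.   0.1  0.1] rot [ 0.  -0.1 -0.1]
green box (220, 211, 31, 29)
foot ellipse ((237.05589294433594, 226.6373748779297), (22.354053497314453, 22.559131622314453), 46.73908233642578) [539.9 117.7   3. ]
```

View pics/a4.png

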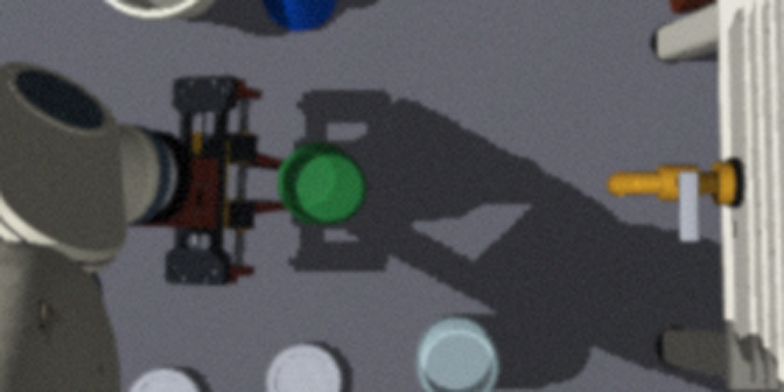

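The bottle is upright and cradled at (540,117). I keep going.

Emit:
jog_arm([
  [[0,0.0026,0.0015],[0,0,0],0.03],
  [[0,0.0069,0.004],[0,0,0],0.03],
  [[0,0.0121,0.007],[0,0,0],0.03],
  [[0,0.0182,0.0105],[0,0,0],0.03],
  [[0,0.0242,0.014],[0,0,0],0.03],
  [[0,0.0303,0.0175],[0,0,0],0.03],
  [[0,0.0364,0.021],[0,0,0],0.03],
  [[0,0.0424,0.0245],[0,0,0],0.03],
  [[0,0.0485,0.028],[0,0,0],0.03],
  [[0,0.0546,0.0315],[0,0,0],0.03],
  [[0,0.0606,0.035],[0,0,0],0.03],
  [[0,0.0667,0.0385],[0,0,0],0.03],
  [[0,0.0727,0.042],[0,0,0],0.03],
  [[0,0.0788,0.0455],[0,0,0],0.03],
  [[0,0.0849,0.049],[0,0,0],0.03],
  [[0,0.0909,0.0525],[0,0,0],0.03],
  [[0,0.097,0.056],[0,0,0],0.03],
  [[0,0.1022,0.059],[0,0,0],0.03],
  [[0,0.1057,0.061],[0,0,0],0.03],
  [[0,0.1083,0.0625],[0,0,0],0.03],
])

```text
time_s: 15.4
eef_pos: [541.5, 32.7, 28.5]
eef_rot: [[1.0, -0.001, 0.003], [0.0, -0.866, -0.5], [0.003, 0.5, -0.866]]
wrist_force: [0.1, 2.5, -0.7]
finger_gap: 0.339
```

```bash
python3 - <<'E'
from m import *
s=r.get_state();print(s['eef_pos'],s['time_s'],s['wrist_force'])
bottle()
E
```

```text
[541.5  32.7  28.5] 15.4 [ 0.1  2.5 -0.7]
green box (271, 213, 28, 28)
foot ellipse ((283.1245422363281, 227.62582397460938), (22.56124496459961, 23.972936630249023), 82.98722076416016) [540.3  -7.6   3. ]
```

Emit:
jog_arm([
  [[0,0.0026,0.0015],[0,0,0],0.03],
  [[0,0.0069,0.004],[0,0,0],0.03],
  [[0,0.0121,0.007],[0,0,0],0.03],
  [[0,0.0182,0.0105],[0,0,0],0.03],
  [[0,0.0242,0.014],[0,0,0],0.03],
  [[0,0.0303,0.0175],[0,0,0],0.03],
  [[0,0.0364,0.021],[0,0,0],0.03],
  [[0,0.0424,0.0245],[0,0,0],0.03],
  [[0,0.0485,0.028],[0,0,0],0.03],
  [[0,0.0546,0.0315],[0,0,0],0.03],
  [[0,0.0606,0.035],[0,0,0],0.03],
  [[0,0.0658,0.038],[0,0,0],0.03],
  [[0,0.071,0.041],[0,0,0],0.03],
  [[0,0.0753,0.0435],[0,0,0],0.03],
  [[0,0.0788,0.0455],[0,0,0],0.03],
  [[0,0.0814,0.047],[0,0,0],0.03],
  [[0,0.0823,0.0475],[0,0,0],0.03],
])

```text
time_s: 17.15
eef_pos: [541.5, -62.3, 28.5]
eef_rot: [[1.0, -0.001, 0.003], [0.0, -0.866, -0.5], [0.003, 0.5, -0.866]]
wrist_force: [-0.1, 2.8, -0.8]
finger_gap: 0.341
```

```bash
python3 - <<'E'
from m import *
s=r.get_state();print(s['eef_pos'],s['time_s'],s['wrist_force'])
bottle()
f=lambda im,x,y,w,h,k:cv2.resize(im[y:y+h,x:x+w],None,fx=k,fy=k,interpolation=cv2.INTER_CUBIC)
o=np.zeros((600,800,3),np.uint8)
o[:300]=f(r.snapshot("top"),230,185,160,60,5);o[300:,:400]=f(r.snapshot("side"),250,110,100,75,4)
cv2.imwrite("pics/a5.png",o)
E
```

```text
[541.5 -62.3  28.5] 17.15 [-0.1  2.8 -0.8]
green box (306, 214, 32, 28)
foot ellipse ((318.1195068359375, 228.4236602783203), (22.41220474243164, 23.53502082824707), 97.46159362792969) [ 540.5 -103.3    3. ]
```

View pics/a5.png

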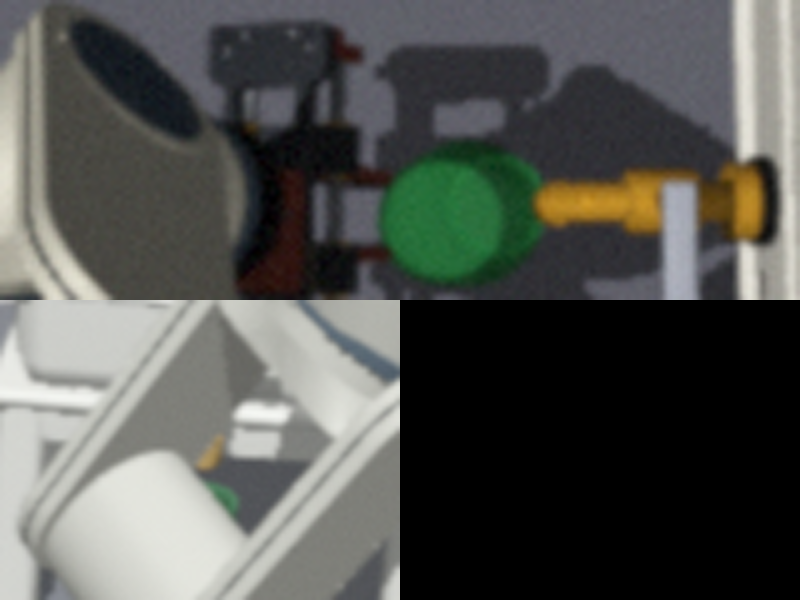

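```bash
python3 - <<'E'
from m import *
t=cv2.imread("pics/top0.png");s=cv2.imread("pics/side0.png")
def sat(im):return cv2.cvtColor(im,cv2.COLOR_BGR2HSV)[...,1]
a=sat(t)[218:234,332:352];b=sat(s)[138:162,294:312]
print(a);print(b)
E
```

```text
[[ 23  27  26  21  26  31  30  30  26  26  26  33  24  21  28  21  21  23
   28  26]
 [ 26  21  18  27  28  28  26  21  25  29  33  23  19  32  26  18  21  23
   23  21]
 [ 26  26  31  28  29  23  23  19  16   9  14  16  16  12  11  11   3   8
    0  12]
 [ 29  27  23  26  26  19  17  62 100 114 130 108  93  95 110 113 109 114
  110 108]
 [ 31  28  26  23  18  19  92 147 169 182 197 189 174 174 184 196 192 196
  189 191]
 [ 27  26  31  26  14  94 171 198 204 201 200 203 212 203 204 204 200 200
  207 205]
 [ 26  26  24  21  30 144 195 199 198 207 206 206 205 201 200 203 209 203
  205 217]
 [ 21  24  24  16  68 167 198 210 204 204 207 210 204 204 204 206 206 205
  207 202]
 [ 26  24  21  19  67 172 207 201 205 202 208 209 201 204 207 206 203 206
  200 201]
 [ 23  23  23  21  45 154 193 202 206 202 208 204 198 204 197 209 205 202
  201 211]
 [ 26  26  23  24  16  97 171 194 210 201 197 194 190 195 190 188 186 174
  179 182]
 [ 21  30  24  23  19  24  87 131 153 165 152 121 110 103 114 101  99  75
   79  78]
 [ 23  26  26  23  26   8   9  28  29  47  44  16  12   6   6   9   9  17
   17 
[... 1361 characters left out ...]
 18  21  21  17  15  18]
 [ 18  18  23  17  12   9   0   0   6   9  17  18  17  18  20  17  23  23]
 [ 21  14  23  14  18  14  14  20  17  15  18  17  18  18  17  20  18  15]
 [ 18  15  15  21  18  20  15  18  17  15  23  15  18  20  18  20  20  20]
 [ 15  18  18  17  15  15  17  20  21  18  21  18  21  17  18  14  18  17]
 [ 23  17  14  18  17  20  17  20  18  20  18  18  15  17  18  18  18  17]
 [ 18  20  15  21  18  15  18  18  20  18  18  18  15  17  20  18  18  18]
 [ 20  14  17  21  14  20  18  20  20  15  17  17  17  18  14  20  23  17]
 [ 18  15  17  14  14  15  15  17  15  18  20  18  23  20  18  17  20  21]
 [ 23  18  20  20  17  15  21  17  15  14  14  23  15  23  15  18  14  21]]
```

```bash
python3 - <<'E'
from m import *
for z in(230,236,245):e=at("top",(336.23,225.3),z);print("top edge",z,e,"centre y",e[1]-9.5)
e=at("side",(300.9,152.1),230);print("side rim",e,"centre y",e[1]-9.5)
print("tri outlet centre if disc",[tri((300.9,y),(340.7,225.3)) for y in(149,150,151)])
print("jug tap root",at("top",(384,225.5),245))
for y in(-130,-128,-126):print(y,proj("top",(540,y,3)),proj("top",(540,y,215)),proj("side",(540,y,230)))
E
```

```text
top edge 230 [ 540.6 -116.3  230. ] centre y -125.80206420530371
top edge 236 [ 540.3 -115.3  236. ] centre y -124.83539296414816
top edge 245 [ 539.9 -113.9  245. ] centre y -123.38538610241486
side rim [ 540.1 -114.2  230. ] centre y -123.7489498987519
tri outlet centre if disc [array([ 541.2, -125.7,  231.9]), array([ 541.2, -126.2,  228.7]), array([ 541.2, -126.8,  225.6])]
jug tap root [ 542.  -216.2  245. ]
-130 [327.8 228.8] [341.3 226. ] [301.7 148.8]
-128 [327.1 228.8] [340.4 225.9] [301.6 149.3]
-126 [326.4 228.8] [339.5 225.9] [301.5 149.7]
```

Spout centre comes out at (540.4, -125 ± 1.5) and the bottle is at (540.5, -103.5), so I push 21.5 mm further.

Emit:
jog_arm([
  [[0,0.0026,0.0015],[0,0,0],0.03],
  [[0,0.0061,0.0035],[0,0,0],0.03],
  [[0,0.0095,0.0055],[0,0,0],0.03],
  [[0,0.013,0.0075],[0,0,0],0.03],
  [[0,0.016,0.0093],[0,0,0],0.03],
  [[0,0.0178,0.0103],[0,0,0],0.03],
  [[0,0.0186,0.0107],[0,0,0],0.03],
  [[0,0.0186,0.0107],[0,0,0],0.03],
  [[0,0.015,0.0087],[0,0,0],0.03],
  [[0,0,0],[0,0,0],0.03],
  [[0,-0.026,-0.015],[0,0,0],0.03],
  [[0,-0.061,-0.035],[0,0,0],0.03],
  [[0,-0.095,-0.055],[0,0,0],0.03],
  [[0,-0.13,-0.075],[0,0,0],0.03],
  [[0,-0.165,-0.095],[0,0,0],0.03],
  [[0,-0.2,-0.115],[0,0,0],0.03],
  [[0,-0.2,-0.115],[0,0,0],0.03],
])

```text
time_s: 19.0
eef_pos: [542.3, 173.8, 28.2]
eef_rot: [[1.0, 0.002, 0.007], [0.005, -0.867, -0.498], [0.005, 0.498, -0.867]]
wrist_force: [0.4, -1.1, 0.0]
finger_gap: 0.342
```

```bash
python3 - <<'E'
from m import *
s=r.get_state();print(s['eef_pos'],s['time_s'],s['wrist_force'])
bottle()
delta((540,280,200),goal(0,30))
E
```

```text
[542.3 173.8  28.2] 19.0 [ 0.4 -1.1  0. ]
green box (314, 214, 34, 28)
foot ellipse ((325.8049011230469, 228.69198608398438), (22.21291732788086, 23.188201904296875), 140.6420440673828) [ 540.3 -124.4    3. ]
shift m [-0.  -0.  -0.2] rot [-0.  -0.3  0.1]
```

Emit:
jog_arm([
  [[0,0.125,-0.217],[0,0,0],0.03],
  [[0,0.125,-0.217],[0,0,0],0.03],
  [[0,0.125,-0.217],[0,0,0],0.03],
  [[0,0.125,-0.217],[0,0,0],0.03],
  [[0,0.125,-0.217],[0,0,0],0.03],
  [[0,0.09,-0.48],[0,0,0],0.03],
  [[0,0.09,-0.48],[0,0,0],0.03],
  [[0,0.09,-0.48],[0,0,0],0.03],
  [[0,0.09,-0.48],[0,0,0],0.03],
  [[0,0.09,-0.48],[0,0,0],0.03],
  [[0,0.09,-0.48],[0,0,0],0.03],
])

```text
time_s: 20.15
eef_pos: [540.3, 332.1, 492.7]
eef_rot: [[1.0, -0.003, 0.006], [0.001, -0.867, -0.498], [0.007, 0.498, -0.867]]
wrist_force: [0.0, -0.4, -0.4]
finger_gap: 0.34
```

```bash
python3 - <<'E'
from m import *
s=r.get_state();print(s['eef_pos'],s['time_s'],s['wrist_force'])
bottle()
t=r.snapshot("top");sd=r.snapshot("side");cv2.imwrite("pics/f_side.png",sd);cv2.imwrite("pics/f_top.png",t)
f=lambda im,x,y,w,h,k:cv2.resize(im[y:y+h,x:x+w],None,fx=k,fy=k,interpolation=cv2.INTER_CUBIC)
o=np.zeros((600,800,3),np.uint8)
o[:240,:400]=f(t,290,195,100,60,4);o[:,420:740]=f(sd,265,120,80,150,4);o[250:562,:416]=f(t,0,0,560,420,0.742)[:312,:416]
cv2.imwrite("pics/a6.png",o)
E
```

```text
[540.3 332.1 492.7] 20.15 [ 0.  -0.4 -0.4]
green box (314, 214, 34, 28)
foot ellipse ((325.85809326171875, 228.8802947998047), (21.849891662597656, 22.544443130493164), 155.3631591796875) [ 539.7 -124.5    3. ]
```

View pics/a6.png

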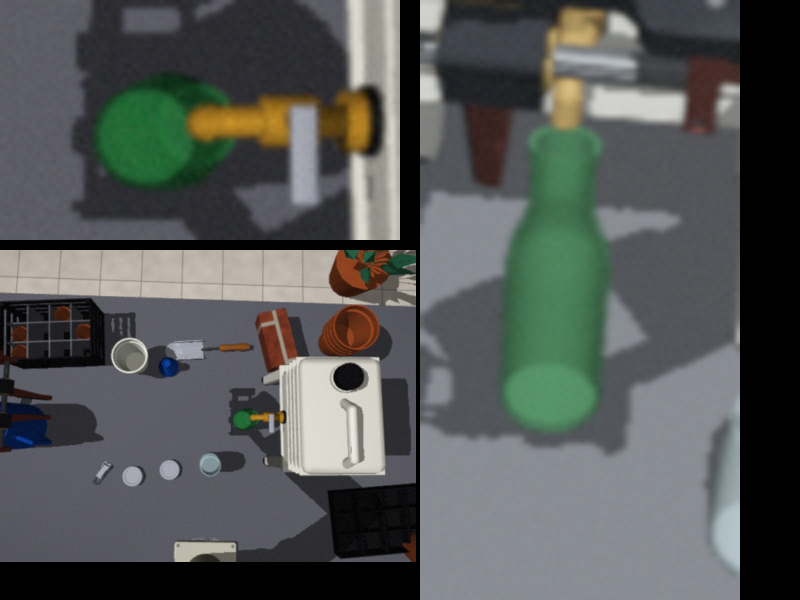

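```bash
python3 - <<'E'
from m import *
S=lambda u,v:(265+(u-420)/4-.4,120+v/4-.4)
print("foot side",at("side",S(551,396),3),"mouth side",at("side",S(565,142),215),"spout axis x side",at("side",S(567,128),230))
t=cv2.imread("pics/f_top.png");t0=cv2.imread("pics/top0.png")
d=cv2.absdiff(cv2.GaussianBlur(t,(5,5),0),cv2.GaussianBlur(t0,(5,5),0)).max(2)
for n,(x,y) in dict(lidA=(179,305),lidB=(229,297),latch=(138,299),rose=(227,158),pot=(175,142),trowel=(280,132)).items():print(n,d[y-12:y+12,x-12:x+12].max())
m=cv2.circle(np.zeros(t.shape[:2],np.uint8),(282,290),30,255,-1)
p=(210/.742,(464-250)/.742);print("jar top",at("top",p,82))
E
```

```text
foot side [ 539.6 -125.9    3. ] mouth side [ 540.7 -124.7  215. ] spout axis x side [ 539.3 -116.8  230. ]
lidA 6
lidB 6
latch 6
rose 6
pot 6
trowel 6
jar top [386.   -8.8  82. ]
```

Both views agree: bottle axis at (540,-125), under the spout at (540.4,-125). The jar is at about (386,-9), roughly 155 mm off the tap's line. The bystanders are unchanged, so I hand in.

```bash
python3 -c "
from rig import r
print(r.finish_job())"
```

```text
the job is handed in; nothing more can be done
None
```

The bottle now stands upright under the spout, the jar is about 155 mm off to one side of the tap's line, and the job is handed in at about 20 s of the 69 s allowed.

- **How it was done:** I pushed the jar about 135 mm towards the robot. Then I slid the bottle about 313 mm to the spout with two slightly open fingertips, pushing about 33 mm above the table with the gripper tilted back. Then the arm was backed off and raised clear.
- **Bottle under spout:** the bottle's axis measured (540, -124.5) from the top camera and (540, -125.5) from the side. The spout is at about (540, -125); its y estimates ran from -123.5 to -126, so any offset is about 2 mm at most.
- **Jar:** it was seen standing at about (386, -9).
- **Bystanders:** the lids, latch, rose, flowerpot and trowel show no change from the first top picture.
- **Forces:** the wrist force readings during the pushes, taken at the end of each move, were under 3 N.

No check failed. The views differed by 1–2 mm, which is within the stated camera calibration.

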